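# Slide the tall print-material cartridge home into its dock and start loading

## Robot

A 6-joint arm with a two-finger parallel gripper is mounted at the origin on the work surface. World frame = base frame: x ahead of the robot, y to its left, z up, the work surface at z = 0. Lengths are in mm, angles in rad, forces in N, time in s.
With the tool pointing down it reaches from about 350 to 875 mm from the base axis. Payload 4.2 kg.
Tool frame: the origin (TCP) lies at the very end of the fingers, on their centre line; the grasp point (between the pads) lies 19 mm behind it (pinch_z is the distance from the TCP to the grasp point, in mm); z points along the fingers, y is the line along which they close (so a half turn about z gives the same grasp; the last joint's range is limited). The gripper opens to 85 mm and grips with 20 to 120 N. Pads are 22 mm wide; open, the fingers measure 114 mm over their backs; the gripper's body (76 mm by 85 mm) begins 54 mm behind the grasp point. The pads swing forward as they close: fully open they stand 13 mm farther back than shut.
Start: joints at [1.485, 0.385, 0.008, 0, -1.194, -0.259], TCP at [211.222, 588.204, 231.312] pointing down, gripper open.
Joint ranges: [-3.14, 3.14], [-1.21, 2.06], [-1.07, 1.41], [-3.16, 2.05], [-2.99, -0.16], [-3.1, 3.1]. Speed limits (rad/s): [2.79, 2.79, 3.14, 3.14, 3.14, 3.14].

## Interface

Orientations are given as a unit quaternion [x, y, z, w].
In Python, from bench import * gives the robot as it stands.
- The arm moves only by the tool arm_command, never from a script. Its argument "steps" is one flat list of numbers, 4 for each row, row after row: the shift along the tool's x, y, z in m, then the turn about the tool's z in rad. In form: [tx, ty, tz, roll, tx, ty, tz, roll, ...]. A call has 1 to 20 rows; each row shifts and turns the commanded pose from where the row before left it, along the tool's axes as they then stand; what a row does not reach is not made up. A row lasts 1/8 s, in which the tool goes at most 62.5 mm and 10.7 degrees, less where a joint would pass 70% of its speed; a pose out of reach is approached as far as the arm can. A call with a gripper value outside its range is refused whole. "grip" is the finger opening in m, from 0 to 0.0854, set as the call begins (left out, the last holds). The fingers move at their own pace and stop on an object; the grip force is fixed at half the most. Time passes only in rows, so rows that do not move let the fingers close. It gives the time, the measured TCP pose, the force, the opening and the grip force at its end, in the units of the state.
- read_state(): the state, without advancing time (a new reading comes with each control period).
- get_image(name): name is "scene" or "top"; returns the picture (384x512x3 uint8, red, green, blue); there is no depth.
- get_calibration(name): a dict with "camera_matrix" (3x3 intrinsics, pixels), "cam_to_world" (4x4, takes a point from camera to world coordinates). Camera axes: x right, y down, z forward; pixel columns grow to the right and rows downward; lengths in mm; the calibration is good to about 2 mm. A picture is of the moment at which its call begins. get_calibration takes no time and is no camera call.
- job_done(): hands the job in; it is judged then, once.
The state is a dict: "clock": time; "joints": joint angles; "joint_vel": joint speeds; "joint_efforts": joint torques, N m; "position": TCP position; "ee_rot": TCP orientation; "contact_force": force on the tool from outside, world axes, zero at the start; "wrist_torque": the same for the moment, N m; "gripper_width": finger opening in mm; "grasp_force": force on a finger pad.
Only numpy, scipy, OpenCV 4.12 (cv2) and the standard library are available. Lean on these libraries where they do the work, as an engineer would, in place of code of your own. Each camera call takes 0.05 s, during which the arm holds its last target. There are 200 camera calls.

## Task

Push the tall black cartridge along the counter, low down near its base so that it slides upright and does not tip, until it is fully home in the dock, square against the dock's back block. Then press the green load button fully down and let go. Only push: never lift or carry the cartridge, and leave the bottle, spool and scraper where they are.

Things in the scene. Friction and masses are not known exactly. Their poses are not given: they have to be found in the camera images.
- cartridge: tall black box standing loose on the counter, 70 mm deep (its x), 100 mm wide (its y), 160 mm high (its z), about 0.8 kg, with a grey loop handle on top up to 190 mm. Origin: centre of its underside. Its x axis points towards the dock, roughly to the robot's right. Friction with the counter is about 0.6: a push higher than about 45 mm may tip it.
- cartridge_foot (a point): the place to push: centre of the foot of the cartridge's rear face (the one turned away from the dock, to the robot's left, with the paper label), on the yellow band that runs 6 to 40 mm above the counter; at x = -35 mm, y = 0, z = 23 mm in the cartridge's frame, same axes as the cartridge
- bay_home (a point): spot on the counter inside the dock where the cartridge's origin stands when fully home; x axis points into the dock (roughly to the robot's right), y across it. The cartridge stays on the counter (the dock has no floor). The fixed grey back block, 70 mm high, 50 mm thick and 200 mm wide, has its front face at x = +35 mm
- dock: the fixed dock, same origin and axes as bay_home. Its two aluminium guide rails are 26 mm high, 14 mm thick; their inner faces are 112 mm apart (y = +-56 mm) from x = -15 mm to the back block and flare outwards to about 150 mm apart at x = -50 mm
- load_button_top (a point): centre of the top of the round green push button, 34 mm across, 22 mm above the counter, on a small round grey housing (50 mm across, 12 mm high) fixed to the counter on the far side of the dock or of the cartridge's way to it; pressed straight down
- load_button (a joint): travel of the green button: 0 up, 0.006 m fully down; a spring, about 4.5 N fully down, lifts it again when released
- bottle: white bottle with red cap and blue label, 64 mm across, 180 mm high, standing on the far side of the dock or of the cartridge's way to it; origin at the centre of its underside; to be left alone
- spool: orange filament spool lying flat on the counter to the robot's left, 124 mm across, 48 mm high; origin at the centre of its underside; to be left alone
- scraper: small spatula-like scraper lying on the counter to the robot's right, about 280 mm long along its x, 65 mm wide at the blade, up to 20 mm high; origin at its underside near its middle; to be left alone
Mind the look-alikes: they are no part of the job. Of the things that look like the part that bears load_button_top, the largest one is meant.

How it is judged:
By the outcome, as a careful person would: the job done as asked, in the order asked, and still so for the second after the job is handed in, with the robot touching nothing.
It also fails if it takes over 61 s, if anything falls off the work surface, if the arm or the gripper's body presses on something with over 40 N, if the wrist force passes 120 N, or if a joint passes its speed limit or range.

## Working session

There is one attempt and no reset: what is moved stays moved. The work goes in short steps, Python scripts to look and compute and a tool call to move; the robot and the scene stay as the last step left them, time stands still between calls to the robot, and variables do not carry over. Pictures are saved under pics/ and viewed, at most 10 in all, crops included, and the job is handed in when it is done.

Besides the shell and the picture viewer there is one more tool, called as name(argument=value, ...), one argument or row to a line, values as JSON. arm_command: Moves the arm, as the interface text tells. Its arguments: {"type":"object","properties":{"steps":{"type":"array","items":{"type":"number"}},"grip":{"type":"number"}},"required":["steps"]}

```bash
mkdir -p pics; python3 - <<'E'
from bench import *
import cv2,numpy as np
for n in("scene","top"):
    im=get_image(n); cv2.imwrite(f"pics/{n}0.png",cv2.cvtColor(im,cv2.COLOR_RGB2BGR))
    c=get_calibration(n); print(np.round(c["camera_matrix"],1).tolist(),np.round(c["cam_to_world"],3).tolist())
a,b=cv2.imread("pics/scene0.png"),cv2.imread("pics/top0.png")
s=read_state();print(s["position"],s["ee_rot"],s["clock"])
E
```

```text
[[452.8, 0.0, 255.6], [0.0, 452.8, 182.7], [0.0, 0.0, 1.0]] [[0.114, 0.73, -0.674, 1298.684], [0.993, -0.091, 0.07, -98.008], [-0.01, -0.678, -0.735, 881.519], [0.0, 0.0, 0.0, 1.0]]
[[474.7, 0.0, 254.3], [0.0, 474.7, 187.9], [0.0, 0.0, 1.0]] [[-0.028, -0.985, 0.168, 276.321], [-0.999, 0.033, 0.022, -26.729], [-0.027, -0.167, -0.986, 1521.722], [0.0, 0.0, 0.0, 1.0]]
[211.05124364 587.73567553 230.3263819 ] [ 9.85162492e-01 -1.71621405e-01 -1.18585474e-04  9.71728116e-04] 0.1
```

View pics/scene0.png

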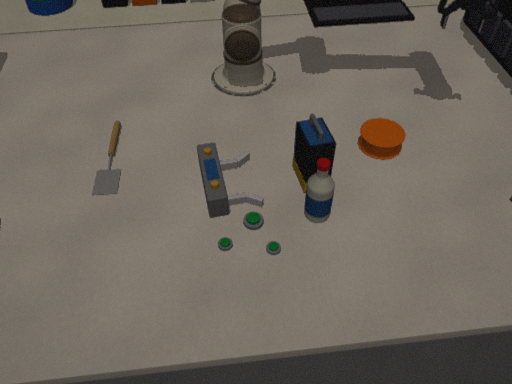

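View pics/top0.png

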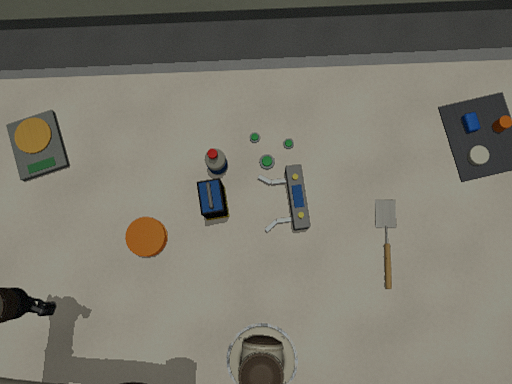

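The scene shows the cartridge at about (313,150), the dock at (213,180) and the bottle at (319,190). There are three green buttons, at scene (254,219), (225,243) and (274,248), which in top are (267,161), (289,144) and (254,138). The one at scene (254,219) / top (267,161) is the largest, so I'll confirm it in a crop.

```bash
cat >h.py <<'E'
from bench import *
import cv2,numpy as np
def ray(n,uv,z):
    c=get_calibration(n);K=np.array(c["camera_matrix"]);T=np.array(c["cam_to_world"])
    d=T[:3,:3]@np.linalg.solve(K,[uv[0],uv[1],1.]);o=T[:3,3]
    return (o+d*(z-o[2])/d[2])[:2]
def px(n,p):
    c=get_calibration(n);K=np.array(c["camera_matrix"]);T=np.array(c["cam_to_world"])
    q=K@(T[:3,:3].T@(np.array(p)-T[:3,3]));return q[:2]/q[2]
def crop(n,x0,y0,x1,y1,k,f,im=None):
    im=get_image(n) if im is None else im
    im=cv2.convertScaleAbs(im,alpha=1.6)
    cv2.imwrite(f,cv2.cvtColor(cv2.resize(im[y0:y1,x0:x1],None,fx=k,fy=k,interpolation=cv2.INTER_CUBIC),cv2.COLOR_RGB2BGR))
E
python3 - <<'E'
from h import *
for n,z in(("top",22),("scene",22)):
    im=get_image(n);h=cv2.cvtColor(im,cv2.COLOR_RGB2HSV)
    m=cv2.inRange(h,(50,120,50),(85,255,255))
    k,l,st,c=cv2.connectedComponentsWithStats(m)
    for i in range(1,k):
        if st[i,4]>15: print(n,"green",c[i].round(1),st[i,4],ray(n,c[i],22).round(1))
    if n=="top": crop(n,190,120,330,245,5.5,"pics/ct.png",im)
    else: crop(n,190,100,350,260,3.7,"pics/cs.png",im)
    for nm,lo,hi in(("blue",(100,120,30),(125,255,255)),("dots",(15,120,80),(35,255,255)),):
        m=cv2.inRange(h,lo,hi);k,l,st,c=cv2.connectedComponentsWithStats(m)
        for i in range(1,k):
            if st[i,4]>12 and 180<c[i][0]<335 and 100<c[i][1]<260:
                r=cv2.minAreaRect(np.argwhere(l==i)[:,::-1].astype(np.float32));print(n,nm,c[i].round(1),st[i,4],np.round(r[1],1),[ray(n,p,{"blue":160,"dots":70}[nm]).round(0).tolist() for p in [c[i],*cv2.boxPoints(r)]])
E
```

```text
top green [254.3 136.6] 34 [701.8   1.6]
top green [288.  142.8] 35 [ 676.9 -107.3]
top green [266.4 160.9] 76 [619.2 -35.2]
top green [ 41.1 165. ] 157 [630.9 701.9]
top blue [219.8 169.5] 64 [ 8.  18.3] [[566.0, 103.0], [568.0, 133.0], [591.0, 84.0], [569.0, 74.0], [547.0, 123.0]]
top blue [210. 196.] 514 [30.7 20.5] [[489.0, 133.0], [531.0, 170.0], [539.0, 110.0], [449.0, 97.0], [441.0, 156.0]]
top blue [297.3 195.8] 206 [21.9  9.3] [[481.0, -120.0], [512.0, -104.0], [515.0, -131.0], [451.0, -137.0], [448.0, -110.0]]
top dots [294.8 176.6] 26 [4.9 4.9] [[555.0, -122.0], [552.0, -111.0], [565.0, -119.0], [558.0, -132.0], [544.0, -125.0]]
top dots [300.3 214.7] 26 [4.2 4.9] [[436.0, -133.0], [435.0, -123.0], [446.0, -134.0], [436.0, -143.0], [426.0, -132.0]]
scene green [253.  217.8] 124 [623.6 -35.7]
scene green [224.5 241.8] 68 [ 685.5 -108.4]
scene green [273.  245.9] 65 [710.2   0.9]
scene blue [315.1 133. ] 473 [33.7 23.2] [[492.0, 131.0], [450.0, 96.0], [414.0, 155.0], [528.0, 169.0], [559.0, 114.0]]
scene blue [210.9 168.7] 227 [19.8 11.4] [[582.0, -124.0], [552.0, -139.0], [548.0, -114.0], [610.0, -108.0], [614.0, -133.0]]
scene blue [317.4 207.1] 373 [25.2 20.5] [[720.0, 89.0], [735.0, 57.0], [682.0, 74.0], [700.0, 123.0], [752.0, 104.0]]
scene dots [206.9 150.4] 36 [6.4 6.4] [[424.0, -134.0], [423.0, -145.0], [407.0, -133.0], [426.0, -122.0], [442.0, -134.0]]
scene dots [214.2 183.8] 48 [7.5 7.2] [[545.0, -121.0], [540.0, -133.0], [529.0, -117.0], [551.0, -108.0], [562.0, -124.0]]
scene dots [304.8 186.6] 17 [9. 2.] [[581.0, 96.0], [566.0, 97.0], [567.0, 101.0], [596.0, 96.0], [595.0, 91.0]]
```

View pics/ct.png

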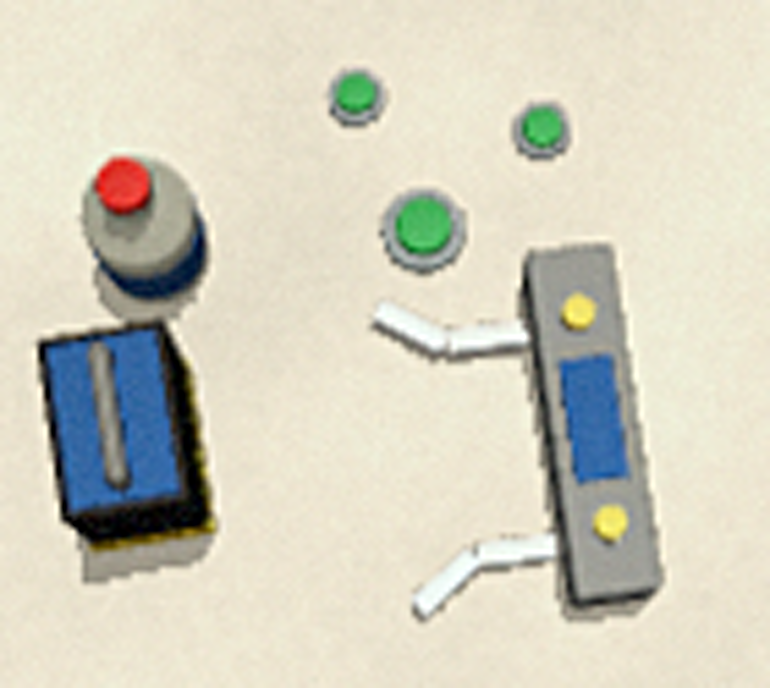

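View pics/cs.png

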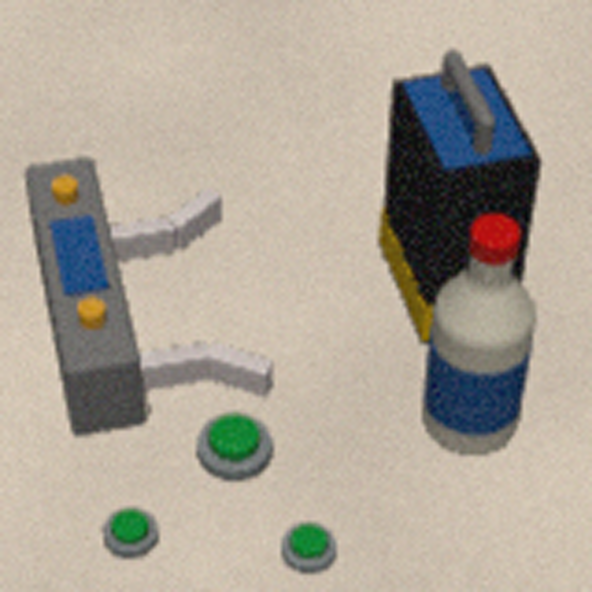

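The crops confirm it: the button at top-crop (424,225), scene-crop (234,440) is the largest of the three. It triangulates to about (621,-35). Next I'll triangulate the cartridge and block corners.

```bash
python3 - <<'E'
from h import *
T=lambda p:(190+p[0]/5.5,120+p[1]/5.5); S=lambda p:(190+p[0]/3.7,100+p[1]/3.7)
def show(nm,n,f,ps,z):
    q=np.array([ray(n,f(p),z) for p in ps]); e=q-np.roll(q,-1,0)
    print(nm,n,q.round(0).tolist(),"c",q.mean(0).round(1),"len",np.linalg.norm(e,axis=1).round(0),"ydir",np.degrees(np.arctan2(*( (q[0]-q[3]+q[1]-q[2])[::-1]))).round(1))
show("block","top",T,[(524,256),(610,246),(660,583),(575,600)],70)
show("block","scene",S,[(135,362),(64,371),(27,168),(93,158)][::1],70)
show("cart","top",T,[(40,342),(163,322),(188,500),(65,525)],160)
show("cart","scene",S,[(538,158),(440,168),(394,80),(492,66)],160)
for nm,t,s,z in(("railfar",(489,337),(160,366),26),("railnear",(518,550),(148,238),26),("cap",(124,184),(494,232),180)):
    print(nm,ray("top",T(t),z).round(1),ray("scene",S(s),z).round(1))
print("spool",ray("top",(146,237),48).round(0))
E
```

```text
block top [[588.0, -93.0], [592.0, -142.0], [400.0, -161.0], [392.0, -114.0]] c [ 493.2 -127.5] len [ 49. 193.  48. 197.] ydir 5.8
block scene [[594.0, -95.0], [596.0, -140.0], [402.0, -158.0], [397.0, -111.0]] c [ 497.2 -126.1] len [ 46. 195.  48. 198.] ydir 5.1
cart top [[531.0, 170.0], [540.0, 104.0], [444.0, 92.0], [433.0, 157.0]] c [486.7 131. ] len [66. 96. 66. 99.] ydir 7.1
cart scene [[532.0, 172.0], [534.0, 108.0], [445.0, 94.0], [439.0, 162.0]] c [487.5 134.2] len [64. 90. 68. 94.] ydir 7.2
railfar [550.2 -72.9] [561.4 -78.1]
railnear [425.4 -84.9] [438.8 -76.9]
cap [610.7 121.7] [614.  123.4]
spool [384. 348.]
```

arm_command(
  steps=[0, 0, 0, -0.157, 0, 0, 0, -0.157, 0, 0, 0, -0.156, 0.0225, 0.0371, 0, 0, 0.0225, 0.0371, 0, 0, 0.0225, 0.0371, 0, 0, 0.0225, 0.0371, 0, 0, 0.0225, 0.0371, 0, 0, 0.0225, 0.0371, 0, 0, 0.0225, 0.0371, 0, 0, 0.0225, 0.0371, 0, 0, 0.0225, 0.0371, 0, 0, 0.0225, 0.0371, 0, 0, 0, 0, 0, 0],
  grip=0.0854,
)

```text
clock: 1.95
position: [481.9, 246.1, 231.0]
ee_rot: [0.998, 0.06, -0.0, 0.0]
contact_force: [0.4, 0.5, -0.4]
gripper_width: 85.2
grasp_force: 0.0
```

arm_command(
  steps=[0, 0, 0.03, 0, 0, 0, 0.03, 0, 0, 0, 0.03, 0, 0, 0, 0.03, 0, 0, 0, 0.03, 0, 0, 0, 0.03, 0, 0, 0, 0.02, 0, 0, 0, 0.01, 0, 0, 0, 0.01, 0, 0, 0, 0.005, 0, 0, 0, 0, 0],
)

```text
clock: 3.32
position: [480.9, 248.3, 6.4]
ee_rot: [0.998, 0.063, 0.0, -0.0]
contact_force: [0.2, -0.2, 0.5]
gripper_width: 85.4
grasp_force: 0.0
```

```bash
python3 - <<'E'
from h import *
crop("top",150,130,330,260,4.4,"pics/t2.png")
E
```

```text
(no output)
```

View pics/t2.png

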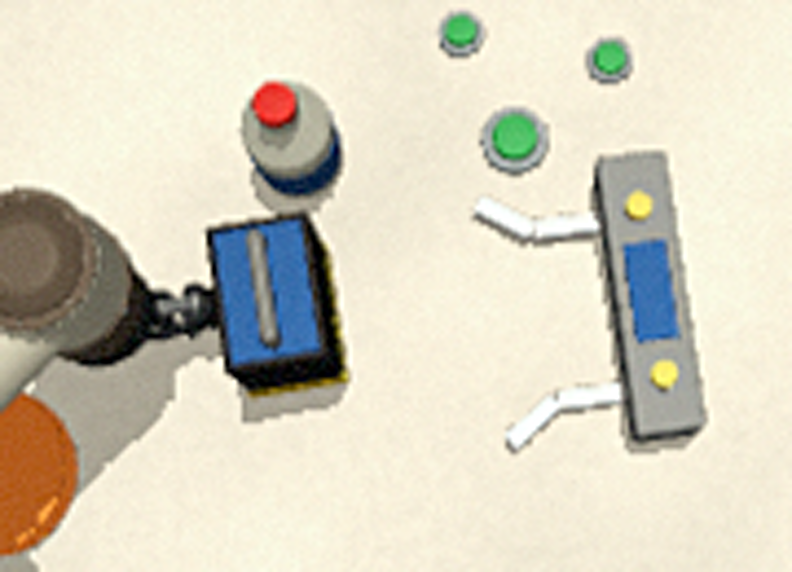

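The finger stands out past the gripper's body and is lined up with the middle of the rear face, near pixel (215,300). I'll move up to contact gently, then check from the side.

arm_command(
  steps=[-0.0005, 0.004, 0.002, 0, -0.0005, 0.004, 0.002, 0, -0.0005, 0.004, 0, 0, -0.0005, 0.004, 0, 0, -0.0005, 0.004, 0, 0, -0.0005, 0.004, 0, 0, -0.0005, 0.004, 0, 0, -0.0005, 0.004, 0, 0, -0.0005, 0.004, 0, 0],
)

```text
clock: 4.5
position: [483.0, 214.3, 3.6]
ee_rot: [0.998, 0.063, 0.003, -0.002]
contact_force: [0.2, 6.1, 1.9]
gripper_width: 85.6
grasp_force: 0.0
```

```bash
python3 - <<'E'
from h import *
crop("scene",200,60,400,240,3.3,"pics/s3.png")
E
```

```text
(no output)
```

View pics/s3.png

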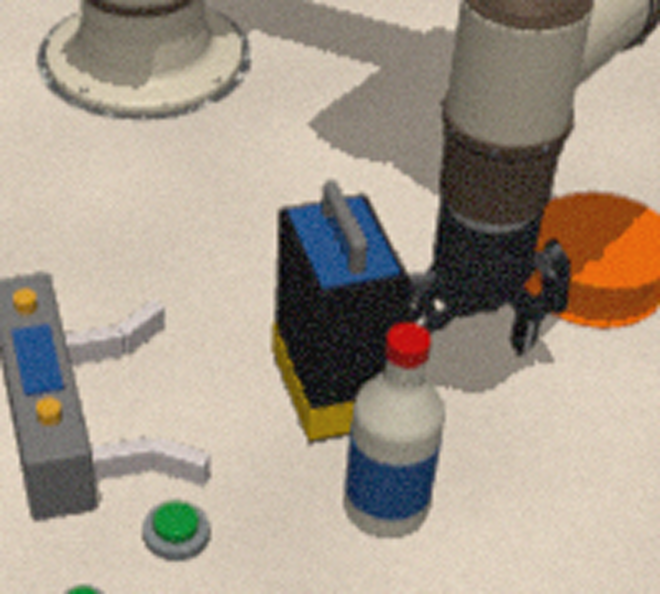

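```bash
python3 - <<'E'
from h import *
s=read_state();print(s["position"],s["contact_force"],s["wrist_torque"],s["gripper_width"])
f=lambda p:(200+p[0]/3.3,60+p[1]/3.3)
for z in(0,15,30,45,60,75,90):
    q=px("scene",[475,271,z]); print(z,((q-[200,60])*3.3).round(0), ((px("scene",[475,257,z])-[200,60])*3.3).round(0))
q=np.array([ray("scene",f(p),160) for p in[(410,272),(322,287),(280,208),(365,194)]]);print(q.round(0),q.mean(0))
# base edge at yellow: front-bottom corner
print(ray("scene",f((312,441)),0),ray("scene",f((275,352)),0))
E
```

```text
[482.7235839  213.64961826   3.49809082] [0.44577857 4.33731075 0.80895897] [ 0.96087374 -0.17834038  0.09760156] 85.47842112707292
0 [526. 360.] [509. 362.]
15 [529. 348.] [512. 349.]
30 [532. 334.] [515. 336.]
45 [535. 321.] [518. 323.]
60 [538. 307.] [520. 309.]
75 [541. 294.] [523. 295.]
90 [544. 280.] [526. 281.]
[[528. 146.]
 [536.  81.]
 [447.  65.]
 [439. 131.]] [487.34434803 105.74316511]
[540.44631759  81.54629557] [439.84007901  68.00496694]
```

```bash
python3 - <<'E'
from h import *
g=lambda p:(190+p[0]/3.7,100+p[1]/3.7)
print("initial base front",ray("scene",g((425,342)),0),ray("scene",g((380,245)),0))
a=get_image("scene")
crop("scene",300,105,390,175,6,"pics/s4.png",cv2.convertScaleAbs(a,alpha=1.8))
for y in(287,280,270):
  for z in(0,40,80,110): print(y,z,((px("scene",[475,y,z])-[300,105])*6).round(0))
E
```

```text
initial base front [539.62820522 108.79101106] [441.29933439  93.70510294]
287 0 [390. 382.]
287 40 [406. 319.]
287 80 [422. 252.]
287 110 [434. 200.]
280 0 [375. 384.]
280 40 [390. 320.]
280 80 [406. 254.]
280 110 [418. 201.]
270 0 [354. 386.]
270 40 [368. 322.]
270 80 [383. 256.]
270 110 [395. 203.]
```

View pics/s4.png

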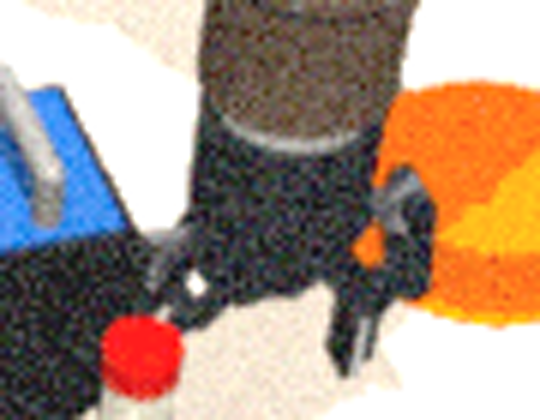

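The open gripper's knuckle, which sits about 75 mm out and 55 mm up, is the part touching the cartridge. The cartridge slid about 27 mm and stayed upright. I'll back off slightly and lower the gripper so the push is lower, watching the force.

arm_command(
  steps=[0, -0.004, 0, 0, 0, -0.004, 0, 0, 0, 0, 0.003, 0, 0, 0, 0.002, 0, 0, 0, 0.002, 0, 0, 0, 0, 0],
)

```text
clock: 5.35
position: [479.7, 219.6, -5.0]
ee_rot: [0.998, 0.062, -0.0, 0.0]
contact_force: [0.0, 0.2, -0.2]
gripper_width: 85.6
grasp_force: 0.0
```

arm_command(
  steps=[0, 0, 0.002, 0, 0, 0, 0.002, 0, 0, 0, 0, 0],
)

```text
clock: 5.72
position: [479.7, 219.8, -8.9]
ee_rot: [0.998, 0.063, -0.0, 0.0]
contact_force: [-0.2, -0.1, 0.0]
gripper_width: 85.4
grasp_force: 0.0
```

arm_command(
  steps=[-0.0003, 0.004, 0, 0, -0.0003, 0.004, 0, 0, -0.0003, 0.004, 0, 0.002, -0.0003, 0.004, 0, 0.002, -0.0003, 0.004, 0, 0.002, -0.0003, 0.004, 0, 0.002, -0.0003, 0.004, 0, 0.002, -0.0003, 0.004, 0, 0.002, -0.0003, 0.004, 0, 0.002, -0.0003, 0.004, 0, 0.002, -0.0003, 0.004, 0, 0.002, -0.0003, 0.004, 0, 0.002, -0.0003, 0.004, 0, 0.002, -0.0003, 0.004, 0, 0.002],
)

```text
clock: 7.48
position: [482.2, 163.5, -8.6]
ee_rot: [0.999, 0.051, 0.0, -0.0]
contact_force: [-0.3, 5.3, 0.8]
gripper_width: 84.8
grasp_force: 0.0
```

```bash
cat >>h.py <<'E'
def cart(tag):
    # cartridge from its blue top face (z=160), both views
    for n in("top","scene"):
        im=get_image(n);h=cv2.cvtColor(im,cv2.COLOR_RGB2HSV);m=cv2.inRange(h,(100,110,30),(125,255,255))
        m=cv2.morphologyEx(m,cv2.MORPH_CLOSE,np.ones((9,9)))
        k,l,st,c=cv2.connectedComponentsWithStats(m)
        w=[i for i in range(1,k) if st[i,4]>300 and 180<c[i][0]<345 and 100<c[i][1]<260]
        for i in w:
            p=np.argwhere(l==i)[:,::-1].astype(np.float32)
            W=np.array([ray(n,q,160) for q in p],np.float32);r=cv2.minAreaRect(W)
            a=r[2]%90; a=a-90 if a>45 else a
            print(tag,n,"px",c[i].round(0),"c",np.round(r[0],1),"size",np.round(r[1],0),"yaw",round(a,1))
        cv2.imwrite(f"pics/{tag}_{n}.png",cv2.cvtColor(im,cv2.COLOR_RGB2BGR))
E
python3 -c "
from h import *
cart('a')"
```

```text
a top px [237. 194.] c [491.7  54.7] size [93. 61.] yaw 6.4
a scene px [283. 135.] c [488.7  53.6] size [90. 61.] yaw 5.8
a scene px [317. 207.] c [717.4  89.6] size [51. 56.] yaw -19.7
```

arm_command(
  steps=[-0.0007, 0.004, 0, 0, -0.0007, 0.004, 0, 0, -0.0007, 0.004, 0, 0, -0.0007, 0.004, 0, 0, -0.0007, 0.004, 0, 0, -0.0007, 0.004, 0, 0, -0.0007, 0.004, 0, 0, -0.0007, 0.004, 0, 0, -0.0007, 0.004, 0, 0, -0.0007, 0.004, 0, 0, -0.0007, 0.004, 0, 0, -0.0007, 0.004, 0, 0, -0.0007, 0.004, 0, 0, -0.0007, 0.004, 0, 0],
)

```text
clock: 9.32
position: [478.0, 106.8, -8.7]
ee_rot: [0.999, 0.051, -0.0, 0.0]
contact_force: [1.3, 4.3, 1.1]
gripper_width: 85.2
grasp_force: 0.0
```

```bash
python3 -c "
from h import *
cart('b')"
```

```text
b top px [257. 195.] c [486.7  -2.9] size [91. 60.] yaw 6.2
b scene px [259. 136.] c [485.   -3.3] size [91. 61.] yaw 7.0
b scene px [317. 207.] c [717.   89.1] size [53. 56.] yaw -19.7
```

arm_command(
  steps=[-0.0002, 0.004, 0, 0, -0.0002, 0.004, 0, 0, -0.0002, 0.004, 0, 0, -0.0002, 0.004, 0, 0, -0.0002, 0.004, 0, 0, -0.0002, 0.004, 0, 0, -0.0002, 0.004, 0, 0, -0.0002, 0.004, 0, 0, -0.0001, 0.004, 0, 0, 0, 0.004, 0, 0, 0, 0.004, 0, 0, 0, 0.004, 0, 0, 0, 0.003, 0, 0],
)

```text
clock: 11.05
position: [481.0, 55.8, -8.8]
ee_rot: [0.999, 0.05, -0.001, 0.0]
contact_force: [0.2, 5.8, 0.8]
gripper_width: 85.1
grasp_force: 0.0
```

```bash
python3 -c "
from h import *
cart('c')"
```

```text
c top px [281. 195.] c [491.5 -78.1] size [ 92. 110.] yaw 5.4
c scene px [238. 139.] c [488.8 -53.5] size [92. 61.] yaw 5.4
c scene px [317. 207.] c [717.   89.2] size [52. 56.] yaw -19.7
```

arm_command(
  steps=[0, 0.003, 0, 0, 0, 0.003, 0, 0, 0, 0.002, 0, 0, 0, 0.002, 0, 0, 0, 0.001, 0, 0],
)

```text
clock: 11.78
position: [482.3, 45.1, -8.8]
ee_rot: [0.999, 0.05, -0.0, 0.0]
contact_force: [-0.1, 5.5, 0.9]
gripper_width: 85.5
grasp_force: 0.0
```

arm_command(
  steps=[0, 0.001, 0, 0, 0, 0.001, 0, 0],
)

```text
clock: 12.02
position: [482.5, 43.2, -8.8]
ee_rot: [0.999, 0.05, -0.0, 0.0]
contact_force: [-0.2, 5.4, 0.3]
gripper_width: 85.1
grasp_force: 0.0
```

arm_command(
  steps=[0, 0.001, 0, 0, 0, 0.001, 0, 0],
)

```text
clock: 12.28
position: [482.5, 42.3, -8.8]
ee_rot: [0.999, 0.05, -0.0, -0.001]
contact_force: [-5.1, 16.4, 3.1]
gripper_width: 85.1
grasp_force: 0.0
```

arm_command(
  steps=[0, 0.001, 0, 0],
)

```text
clock: 12.4
position: [482.6, 42.2, -8.7]
ee_rot: [0.999, 0.05, 0.0, -0.001]
contact_force: [-7.4, 23.1, 3.0]
gripper_width: 85.7
grasp_force: 0.0
```

```bash
python3 -c "
from h import *
cart('d')
im=cv2.cvtColor(cv2.imread('pics/d_top.png'),cv2.COLOR_BGR2RGB)
crop('top',200,120,330,245,4.5,'pics/d1.png',im)"
```

```text
d top px [284. 194.] c [492.1 -85. ] size [93. 96.] yaw 6.1
d scene px [233. 140.] c [489.2 -66.7] size [92. 61.] yaw 5.1
d scene px [317. 207.] c [717.   89.3] size [52. 56.] yaw -19.7
```

View pics/d1.png

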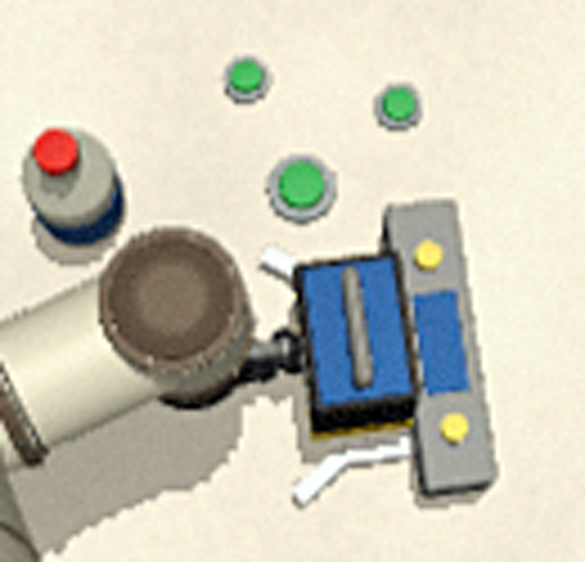

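The cartridge is home against the block, at top crop (355,340). Its yaw matches the dock's to within measurement error. I'll back off, rise, close the gripper and move over the button.

arm_command(
  steps=[0, -0.005, 0, 0, 0, -0.01, 0, 0, 0, -0.015, 0, 0, 0, 0, -0.02, 0, 0, 0, -0.03, 0, 0, 0, -0.03, 0, 0, 0, -0.03, 0, 0, 0, -0.03, 0, 0, 0, -0.03, 0, 0, 0, -0.03, 0, 0, 0, -0.03, 0, 0, 0, -0.01, 0, 0, 0, 0, 0],
)

```text
clock: 14.12
position: [479.8, 70.3, 231.1]
ee_rot: [0.999, 0.051, -0.0, -0.0]
contact_force: [-0.3, 0.1, -0.3]
gripper_width: 85.2
grasp_force: 0.0
```

arm_command(
  steps=[0, 0, 0, 0, 0, 0, 0, 0],
  grip=0,
)

```text
clock: 14.38
position: [479.5, 69.9, 230.1]
ee_rot: [0.999, 0.051, -0.001, 0.0]
contact_force: [-0.5, 0.7, 0.1]
gripper_width: 51.6
grasp_force: 0.0
```

arm_command(
  steps=[0.0218, 0.0199, 0, 0, 0.0218, 0.0199, 0, 0, 0.0218, 0.0199, 0, 0, 0.0218, 0.0199, 0, 0, 0.0218, 0.0199, 0, 0, 0.0218, 0.0199, 0, 0, 0, 0, 0, 0, 0, 0, 0.03, 0, 0, 0, 0.03, 0, 0, 0, 0.03, 0, 0, 0, 0.03, 0, 0, 0, 0.03, 0, 0, 0, 0.02, 0, 0, 0, 0.01, 0, 0, 0, 0, 0],
)

```text
clock: 16.25
position: [621.7, -35.3, 50.8]
ee_rot: [0.999, 0.051, -0.001, 0.0]
contact_force: [-1.0, -0.5, 0.5]
gripper_width: -0.1
grasp_force: 0.0
```

```bash
python3 - <<'E'
from h import *
a=get_image("scene")
crop("scene",200,110,320,230,4.5,"pics/e1.png",a)
s=read_state();p=s["position"]
print(p,((px("scene",p)-[200,110])*4.5).round(0),((px("scene",[621.5,-35.5,22])-[200,110])*4.5).round(0))
E
```

```text
[622.41308324 -35.29413052  51.66187455] [238. 448.] [238. 482.]
```

View pics/e1.png

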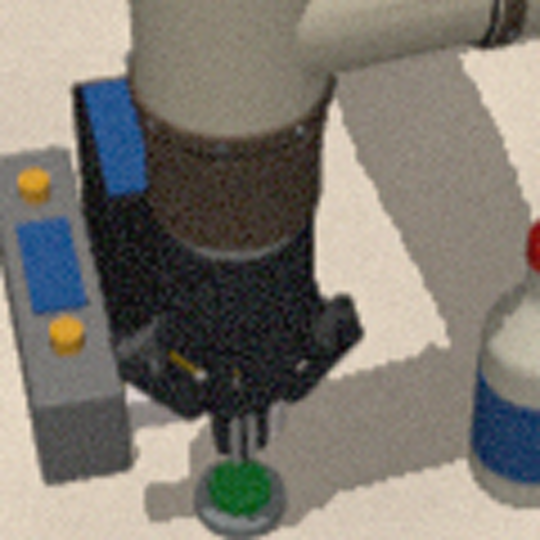

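The closed fingertips, at (240,450), are centred above the green button, at (240,485).

arm_command(
  steps=[0, 0, 0.01, 0, 0, 0, 0.01, 0, 0, 0, 0.006, 0, 0, 0, 0.003, 0, 0, 0, 0.002, 0, 0, 0, 0.002, 0, 0, 0, 0, 0],
)

```text
clock: 17.18
position: [622.0, -35.6, 18.5]
ee_rot: [0.999, 0.051, -0.0, 0.0]
contact_force: [-2.6, -0.5, 2.8]
gripper_width: -0.2
grasp_force: 1.5
```

arm_command(
  steps=[0, 0, 0.001, 0, 0, 0, 0.001, 0, 0, 0, 0, 0],
)

```text
clock: 17.55
position: [622.1, -35.6, 16.4]
ee_rot: [0.999, 0.051, -0.0, 0.0]
contact_force: [-3.5, -0.1, 4.8]
gripper_width: -0.3
grasp_force: 2.1
```

arm_command(
  steps=[0, 0, 0.001, 0, 0, 0, 0, 0],
)

```text
clock: 17.8
position: [622.1, -35.6, 16.1]
ee_rot: [0.999, 0.051, -0.0, 0.0]
contact_force: [-4.1, -0.1, 8.8]
gripper_width: -0.1
grasp_force: 3.9
```

arm_command(
  steps=[0, 0, 0.001, 0, 0, 0, 0, 0],
)

```text
clock: 18.05
position: [622.2, -35.6, 16.0]
ee_rot: [0.999, 0.051, -0.0, 0.0]
contact_force: [-6.1, -0.2, 12.7]
gripper_width: -0.0
grasp_force: 6.1
```

arm_command(
  steps=[0, 0, -0.005, 0, 0, 0, -0.01, 0, 0, 0, -0.02, 0, 0, 0, -0.03, 0, 0, 0, -0.03, 0, 0, 0, -0.03, 0, 0, 0, -0.03, 0, 0, 0, -0.03, 0, 0, 0, -0.03, 0, 0, 0, 0, 0],
)

```text
clock: 19.3
position: [624.4, -35.2, 232.6]
ee_rot: [0.999, 0.051, 0.004, -0.0]
contact_force: [0.4, 0.1, 0.6]
gripper_width: -0.1
grasp_force: 0.0
```

```bash
python3 - <<'E'
from h import *
cart('f')
im=cv2.cvtColor(cv2.imread('pics/f_scene.png'),cv2.COLOR_BGR2RGB)
crop('scene',90,90,420,260,2.4,'pics/f1.png',im)
E
```

```text
f top px [284. 194.] c [492.3 -84.8] size [92. 96.] yaw 5.4
f scene px [231. 142.] c [488.9 -68.3] size [91. 58.] yaw 5.9
f scene px [317. 207.] c [717.   89.3] size [53. 56.] yaw -19.7
```

View pics/f1.png

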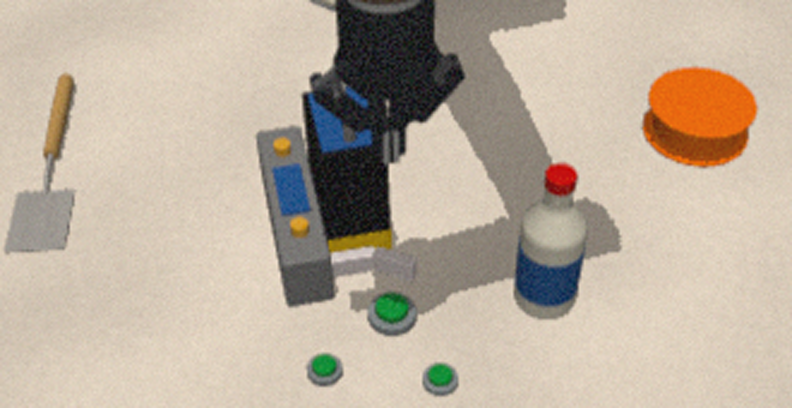

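The cartridge stands upright against the block at (345,170) and the button has sprung back up at (392,308). The bottle, spool and scraper haven't moved, and the arm touches nothing.

```bash
python3 -c "
from bench import *
print(job_done())"
```

```text
the job is handed in; nothing more can be done
None
```

I handed the job in after about 20 s on the robot's clock: the cartridge is upright and home against the back block, and the largest green button was pressed fully down and let go. The push landed higher than the yellow band (gripper knuckle, about 55 mm up at first, then an estimated 43 mm), but the cartridge did not tip.

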